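# Open the ratchet book rack to its marker

## Task

Make room in the ratchet book rack for one more notebook: press the green release pad on the sliding jaw down with the fingertips and, keeping it down, push the jaw back along its bar, away from the two standing notebooks, until the yellow pointer on the jaw lines up with the orange marker clip on the front rail; then let go. Do not force the jaw against its ratchet, leave the marker clip where it is set, and leave the notebooks and everything else on the desk where they stand.

Things in the scene. Friction and masses are not known exactly. Their poses are not given: they have to be found in the camera images.
- rack: Book rack, fixed to the desk: grey base plate 205 x 315 mm (top at z = 12 mm), upright grey end plate 98 mm high at its +y end, a notched steel bar 20 x 20 mm along its back (+x) side, a low aluminium rail along its front. Origin on the desk under the rack's middle; its y axis runs along the bar. The jaw opens along the rack's -y.
- jaw (a joint): Sliding jaw (grey plastic) on the bar, m: 0 = closed up near the notebooks, grows up to 0.150 (hard stop) as the jaw is pushed back along the rack's -y. It weighs 0.4 to 0.85 kg; sliding friction about 4 N. A ratchet with 6 mm teeth blocks opening (after up to 6 mm of play, then with about 1 mm of springy give per 6 N) unless the release pad is held down; closing is free.
- release (a joint): Green release pad, m: 0 = up, 0.010 = fully down, moves straight down. The ratchet is clear from 0.004 on; the spring takes about 3 N at the top and 6 N fully down and brings the pad up again when let go. At rest it may stand up to 4 mm down if the pawl sits on a tooth.
- marker_clip (a joint): Orange marker clip on the front rail, m: how far back it is set. Same scale as joint jaw: when the two values are equal the pointer lines up with the marker. It can be pushed along (3 N), but must not be.
- pad_top (a point): Middle of the green release pad's top face, 124 mm above the desk when up. The pad measures 46 mm (rack x) by 37 mm (rack y), rides with the jaw and stands above the jaw plate and the notebooks (117 mm).
- lip_face (a point): Point on the face of the upright lip of the jaw that looks to the rack's +y, 20.5 mm to the -y side of the pad's middle. The lip is 56 mm wide (rack x), 11 mm thick, and rises to 152 mm above the desk: with the pad held down, fingertips on the pad push against this face to move the jaw back.
- jaw_pointer (a point): Middle of the yellow pointer, 18 x 5 x 12 mm, low at the front end of the jaw.
- marker_tip (a point): Top of the orange marker clip (14 x 10 mm). Its axes are the rack's.
- notebook_blue: Blue notebook, 110 x 24 x 105 mm, loose, standing on edge in the rack next to the end plate. Origin in the middle of its underside.
- notebook_red: Red notebook, as the blue one, standing between it and the jaw.
- notebook_grey: Grey notebook, 110 x 105 x 34 mm, lying on the desk to the right. Origin in the middle of its underside.
- mug: Navy mug, 71 x 103 x 87 mm, behind the rack. Origin in the middle of its underside.
- tape: Roll of tape, 104 mm across, 25 mm high, at the right. Origin in the middle of its underside.
- felt_pen: White felt pen with a red cap, 135 mm long, at the right. Origin under its middle.
- tumbler: Clear tumbler, 81 mm across, 103 mm high, upside down at the back. Origin in the middle of its underside.
Mind the look-alikes: they are no part of the job. Leave any turquoise look-alike of the notebook_blue alone.

How it is judged:
On the way, in this order (a step that is already met when the one before it is completed fails the run):
1. the release pad is pressed at least 5 mm down by the fingers while the jaw is still within 20 mm of its start (value of joint release above 0.005 m and contact force between the fingers and jaw above 0.5 N and distance of jaw_pointer from where it was at the start of the episode below 0.02 m), for 0.1 s.
2. the jaw is pushed back at least 40 mm from its start, with the release pad still held at least 4.5 mm down (value of joint release above 0.0045 m and distance of jaw_pointer from where it was at the start of the episode above 0.04 m), for 0.05 s.
At the end, for the whole second after the job is handed in: The yellow pointer is within 8 mm of the orange marker along the bar, the jaw is at rest, the release pad is let go (less than 5.5 mm down), and both notebooks in the rack stand upright (tilt under 0.15 rad) (y of jaw_pointer in the frame of marker_tip between -0.008 and 0.008 m and angle between each of notebook_blue, notebook_red's own z axis and vertical below 0.15 rad and value of joint release below 0.0055 m and velocity of joint jaw between -0.005 and 0.005 m/s); the robot touches nothing.
It fails at once if the jaw is forced: more than 60 N between the robot and the jaw with its pad (contact force between any of the fingers, the arm and jaw above 60 N).
It fails at once if the marker clip is shifted by more than 5 mm (distance of marker_tip from where it was at the start of the episode above 0.005 m).
It fails at once if a standing notebook is moved or lifted more than 20 mm, or tipped over 0.3 rad (distance of any of notebook_blue, notebook_red from where it was at the start of the episode above 0.02 m or angle between any of notebook_blue, notebook_red's own z axis and vertical above 0.3 rad).
It fails at once if another thing on the desk is moved or lifted more than 20 mm (distance of any of notebook_grey, mug, tape, felt_pen, tumbler from where it was at the start of the episode above 0.02 m).
It also fails if it takes over 35 s, if anything falls off the work surface, if the arm or the gripper's body presses on something with over 40 N, if the wrist force passes 120 N, or if a joint passes its speed limit or range.

## Robot

A 6-joint arm with a two-finger parallel gripper is mounted at the origin on a cart in front of the work surface, level with it; the furniture and walls round the work are solid. World frame = base frame: x ahead of the robot, y to its left, z up, the work surface at z = 0. Lengths are in m, angles in rad, forces in N, time in s.
With the tool pointing down it reaches from about 0.375 to 0.9 m from the base axis. Payload 3.1 kg.
Tool frame: the origin (TCP) lies between the finger pads; the fingertips stand 17 mm ahead of it and the grasp point (between the pads) lies 2 mm behind it; z points along the fingers, y is the line along which they close (so a half turn about z gives the same grasp; the last joint's range is limited). The gripper opens to 85 mm and grips with 20 to 120 N. Pads are 22 mm wide; open, the fingers measure 114 mm over their backs; the gripper's body (76 mm by 85 mm) begins 54 mm behind the grasp point. The pads swing forward as they close: fully open they stand 13 mm farther back than shut.
Start: joints at [-1.387, 0.527, 1.433, -0, 1.181, -0.178], TCP at [0.221, -0.585, 0.248] pointing down, gripper open.
Joint ranges: [-3.08, 3.08], [-0.75, 2.2], [0.22, 2.44], [-1.43, 4.57], [0, 2.65], [-2.85, 2.85]. Speed limits (rad/s): [2.79, 2.79, 3.14, 3.14, 3.14, 3.14].

## Interface

Orientations are given as a unit quaternion [x, y, z, w].
In Python, from station import sense, vision, order gives the robot as it stands.
- The arm moves only by the shell command python3 -m crank 'ROWS' [OPENING] [FORCE]. ROWS is JSON, a list of rows, each an object with "dp": the shift along the world's x, y, z in units of 30 mm (1.0 is 30 mm), a list of three; "angular": the turn, a rotation vector about the world's x, y, z in degrees, a list of three. In form: [{"dp": [dx, dy, dz], "angular": [ax, ay, az]}, ...]. A call has 1 to 20 rows; each row shifts and turns the commanded pose from where the row before left it; what a row does not reach is not made up. A row lasts 1/10 s, in which the tool goes at most 50 mm and 8.59 degrees, less where a joint would pass 70% of its speed; a pose out of reach is approached as far as the arm can. A call is refused whole if a number of a shift passes 1 or a number of a turn 8.59, either way. A call with a gripper value outside its range is refused whole. OPENING is the closure, from 0 (fully open) to 1 (shut), set as the call begins (- or left out, the last holds). The fingers move at their own pace and stop on an object; FORCE is the grip in N (left out, the last holds). Time passes only in rows, so rows that do not move let the fingers close. It gives the time, the measured TCP pose, the force, the opening and the grip force at its end, in the units of the state.
- sense(): the state, without advancing time (a new reading comes with each control period).
- vision.snapshot(name): name is "scene" or "top" or "wrist"; returns a dict with "image" (384x512x3 uint8, blue, green, red), "range_z" (384x512 float32, m along the optical axis (not along the pixel's ray), 0 where there is no reading), "mtx" (3x3 intrinsics, pixels), "dist" ([k1, k2, p1, p2, k3] as OpenCV has them; the pictures are not rectified), "pose" (4x4, takes a point from camera to world coordinates); the wrist camera has in their place "mount" (4x4, takes a point from camera to tool coordinates, whose origin is the TCP and whose axes are the flange's). Camera axes: x right, y down, z forward; pixel columns grow to the right and rows downward; lengths in m; the calibration is good to about 2 mm. A picture is of the moment at which its call begins: read the wrist's pose just before it.
- order.sign_off(): hands the job in; it is judged then, once.
The state is a dict: "t": time; "q": joint angles; "qd": joint speeds; "tau": joint torques, N m; "tcp_pos": TCP position; "tool_rot": TCP orientation; "force": force on the tool from outside, world axes, zero at the start; "ft_torque": the same for the moment, N m; "finger_gap": opening from 0.0 (shut) to 1.0 (fully open); "gripper_force": force on a finger pad.
Only numpy, scipy, OpenCV 4.12 (cv2) and the standard library are available. Lean on these libraries where they do the work, as an engineer would, in place of code of your own. Each camera call takes 0.05 s, during which the arm holds its last target. There are 200 camera calls.

## Working session

There is one attempt and no reset: what is moved stays moved. The work goes in short steps, Python scripts to look and compute and a shell command to move; the robot and the scene stay as the last step left them, time stands still between calls to the robot, and variables do not carry over. Pictures are saved under pics/ and viewed, at most 10 in all, crops included, and the job is handed in when it is done.

```bash
mkdir -p pics; python3 - <<'E'
from station import sense, vision
import cv2,pickle,numpy as np
s=sense();print(s['t'],s['tcp_pos'],s['tool_rot'],s['force'])
d={n:vision.snapshot(n) for n in('scene','top')}
pickle.dump(d,open('d.pkl','wb'))
for n in d: print(n,d[n]['pose'].round(3).tolist(),d[n]['mtx'][0,0])
cv2.imwrite('pics/a.png',cv2.resize(d['scene']['image'],(780,585)))
cv2.imwrite('pics/b.png',cv2.resize(d['top']['image'],(780,585)))
E
```

```text
0.0 [ 0.22114062 -0.58384607  0.24731303] [ 9.83678799e-01  1.79929990e-01 -2.15427572e-07 -1.10421977e-03] [ 0.73541392 -0.03108932  0.72054936]
scene [[-0.486, -0.41, 0.772, -0.556], [-0.873, 0.252, -0.416, 0.537], [-0.024, -0.877, -0.48, 0.807], [0.0, 0.0, 0.0, 1.0]] 442.83013448775716
top [[0.026, -0.99, 0.14, 0.397], [-1.0, -0.026, -0.003, -0.092], [0.007, -0.14, -0.99, 1.343], [0.0, 0.0, 0.0, 1.0]] 357.0669297359941
```

View pics/a.png

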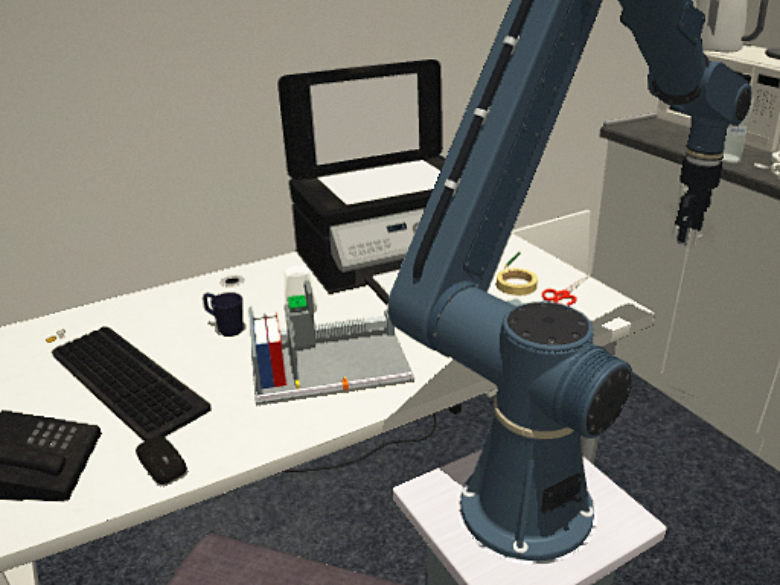

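View pics/b.png

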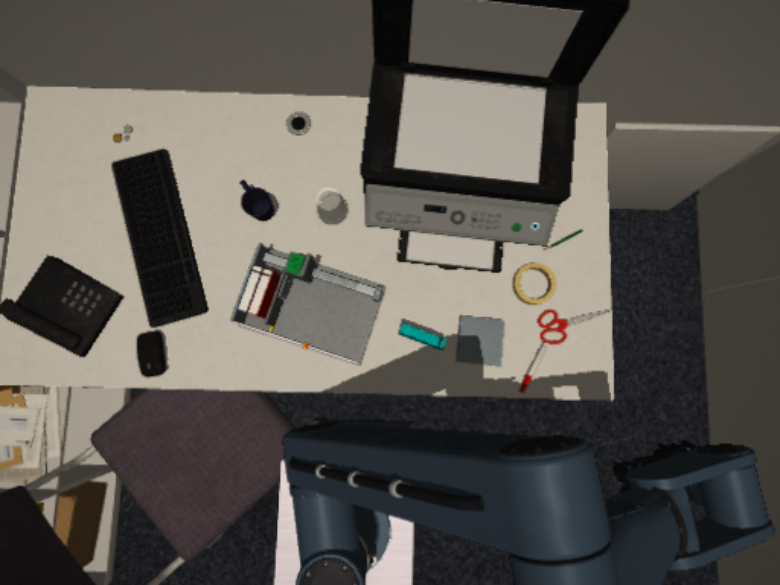

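The pictures show the rack at top (305,300). The green pad is at top (296,263) and scene (297,301), the orange clip at top (306,345) and scene (346,383), and the yellow pointer at top (271,329) and scene (297,383).

Look-alikes for each part:
- **Green pad:** the printer button at top (517,227) and the green pencil at (565,238). I choose (296,263), on the jaw.
- **Blue notebook:** the turquoise block at top (422,333), which I leave alone.
- **Orange clip and yellow pointer:** the yellow bits at top (118,137) and the red scissors at (552,325). I choose the ones on the rack.

```bash
cat > h.py <<'E'
import cv2,numpy as np
def ray(c,uv,pose=None):
    P=c['pose'] if pose is None else pose
    x=cv2.undistortPoints(np.array([[uv]],float),c['mtx'],np.array(c['dist'])).ravel()
    return P[:3,3],P[:3,:3]@np.r_[x,1]
def plane(c,uv,z,pose=None):
    o,d=ray(c,uv,pose); return o+d*(z-o[2])/d[2]
def tri(a,b):
    (o1,d1),(o2,d2)=a,b
    k=np.linalg.lstsq(np.c_[d1,-d2],o2-o1,rcond=None)[0]
    p,q=o1+k[0]*d1,o2+k[1]*d2; return (p+q)/2,np.linalg.norm(p-q)
R={'green':((45,120,60),(75,255,255)),'orange':((5,170,120),(17,255,255)),'yellow':((20,150,110),(33,255,255))}
def blobs(img,col,roi=None):
    m=cv2.inRange(cv2.cvtColor(img,cv2.COLOR_BGR2HSV),*R[col])
    if roi: k=np.zeros_like(m);k[roi[1]:roi[3],roi[0]:roi[2]]=1;m=m*k
    n,l,s,c=cv2.connectedComponentsWithStats(m)
    return [(c[i].round(1).tolist(),s[i].tolist()) for i in range(1,n) if s[i][4]>=3],l
E
python3 - <<'E'
import pickle;from h import *
d=pickle.load(open('d.pkl','rb'))
roi={'top':(145,155,260,245),'scene':(155,170,280,270)}
got={}
for col,z in(('green',.124),('orange',.03),('yellow',.03)):
    for n in d:
        b,_=blobs(d[n]['image'],col,roi[n]);print(col,n,b)
        if b:
            uv=max(b,key=lambda t:t[1][4])[0];got[n]=ray(d[n],uv);print('  plane',plane(d[n],uv,z).round(4), 'depth z',d[n]['range_z'][int(uv[1]),int(uv[0])])
    print(col,tri(got['top'],got['scene']))
t=d['top']
# rack base bottom-right edge & corners from top view (approx pixels), z=.012
for uv in((384,287),(360,363),(232,320),(259,243)): print(uv,plane(t,np.array(uv)/1.5234,.012).round(3))
a=cv2.resize(t['image'][150:250,145:265],None,fx=5,fy=5,interpolation=cv2.INTER_CUBIC)
cv2.imwrite('pics/c.png',a)
E
```

```text
green scene [([194.7, 197.8], [189, 194, 13, 9, 92])]
  plane [0.5893 0.1325 0.124 ] depth z 1.392382
green top [([193.4, 172.5], [188, 166, 12, 14, 117])]
  plane [0.6018 0.1279 0.124 ] depth z 1.2344391
green (array([0.6027158 , 0.12856194, 0.11641778]), np.float64(0.0016300178675306939))
orange scene [([226.2, 252.1], [225, 249, 4, 7, 22])]
  plane [0.4014 0.1201 0.03  ] depth z 1.3006938
orange top [([200.2, 226.6], [199, 225, 3, 4, 9])]
  plane [0.4184 0.1099 0.03  ] depth z 1.3079672
orange (array([0.41878512, 0.1123144 , 0.01577502]), np.float64(0.0004210331279339806))
yellow scene [([194.7, 251.4], [194, 249, 3, 6, 11])]
  plane [0.4517 0.1985 0.03  ] depth z 1.297092
yellow top [([177.7, 215.3], [177, 214, 3, 4, 9])]
  plane [0.4574 0.1941 0.03  ] depth z 1.311952
yellow (array([0.45793015, 0.19573863, 0.02484254]), np.float64(0.0012249139729829676))
(384, 287) [ 0.566 -0.075  0.012]
(360, 363) [ 0.379 -0.022  0.012]
(232, 320) [0.475 0.293 0.012]
(259, 243) [0.668 0.239 0.012]
```

View pics/c.png

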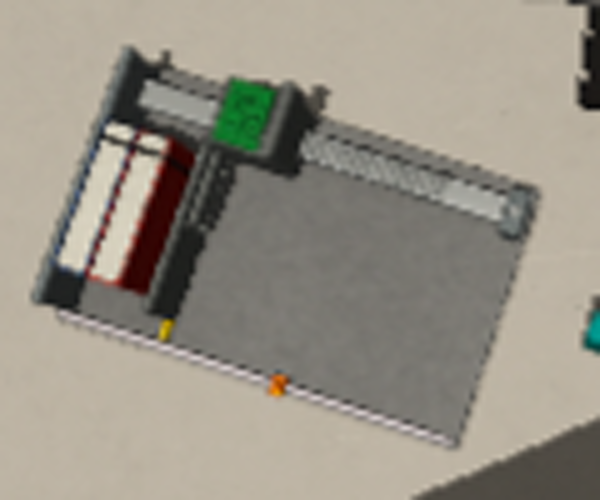

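The crop confirms the pad: green at crop (245,115) on the jaw, with the dark lip on its -y side. The yellow pointer is at (166,328) and the orange clip at (278,384). The rack yaw is about -17.5° and the jaw travel needed is about 91 mm. I'll move to a hover with the gripper shut.

```bash
python3 -m crank '[{"dp":[0.5,1,0.2],"angular":[0,0,2.2]},{"dp":[0.5,1,0.2],"angular":[0,0,2.2]},{"dp":[0.5,1,0.2],"angular":[0,0,2.2]},{"dp":[0.5,1,0.2],"angular":[0,0,2.2]},{"dp":[0.5,1,0.2],"angular":[0,0,2.2]},{"dp":[0.5,1,0.2],"angular":[0,0,2.2]},{"dp":[0.5,1,0.2],"angular":[0,0,2.2]},{"dp":[0.5,1,0.2],"angular":[0,0,2.2]},{"dp":[0.5,1,0],"angular":[0,0,2.2]},{"dp":[0.5,1,0],"angular":[0,0,2.2]},{"dp":[0.5,1,0],"angular":[0,0,2.2]},{"dp":[0.5,1,0],"angular":[0,0,2.2]},{"dp":[0.5,1,0],"angular":[0,0,2.2]},{"dp":[0.5,1,0],"angular":[0,0,2.2]},{"dp":[0.5,1,0],"angular":[0,0,2.2]},{"dp":[0.5,1,0],"angular":[0,0,2.2]},{"dp":[0.5,1,0],"angular":[0,0,2.2]},{"dp":[0.5,1,0],"angular":[0,0,2.2]},{"dp":[0.5,1,0],"angular":[0,0,2.2]},{"dp":[0.5,1,0],"angular":[0,0,2.2]}]' 1 40
python3 -m crank '[{"dp":[0.5,0.8,0],"angular":[0,0,2.2]},{"dp":[0.5,0.8,0],"angular":[0,0,2.2]},{"dp":[0.5,0.8,0],"angular":[0,0,2.2]},{"dp":[0.3,0.4,0],"angular":[0,0,1.2]},{"dp":[0,0,0],"angular":[0,0,0]},{"dp":[0,0,0],"angular":[0,0,0]}]'
python3 - <<'E'
from station import sense, vision
from h import *
from scipy.spatial.transform import Rotation as Ro
import pickle
s=sense();w=vision.snapshot('wrist');T=np.eye(4);T[:3,:3]=Ro.from_quat(s['tool_rot']).as_matrix();T[:3,3]=s['tcp_pos']
P=T@w['mount'];pickle.dump((w,P),open('w.pkl','wb'))
print(s['t'],s['tcp_pos'],T[:3,:2].round(3).tolist(),s['force'],s['finger_gap'])
for col,z in(('green',.124),('orange',.028),('yellow',.028)):
    for b in blobs(w['image'],col)[0]: print(col,b,plane(w,b[0],z,P).round(4))
cv2.imwrite('pics/e.png',cv2.resize(w['image'],(768,576)))
E
```

```text
t: 2.1
tcp_pos: [0.5214, 0.0169, 0.296]
tool_rot: [0.844, 0.536, -0.0, -0.0]
force: [0.6, -0.0, -0.2]
finger_gap: 0.001
gripper_force: 0.0
t: 2.7
tcp_pos: [0.5746, 0.0989, 0.2958]
tool_rot: [0.806, 0.591, -0.001, -0.0]
force: [-0.6, 0.4, 0.1]
finger_gap: -0.0
gripper_force: 0.0
2.7 [0.57456931 0.09894971 0.29584959] [[0.3, 0.954], [0.954, -0.3], [-0.001, -0.001]] [-0.64902674  0.38866058  0.13249073] -6.442547052954731e-05
green ([253.0, 120.3], [252, 120, 3, 2, 3]) [0.589  0.1488 0.124 ]
green ([269.2, 122.0], [268, 121, 4, 3, 5]) [0.6033 0.1426 0.124 ]
green ([266.3, 138.5], [251, 120, 43, 34, 549]) [0.5961 0.1283 0.124 ]
green ([280.0, 121.3], [279, 121, 3, 2, 3]) [0.6134 0.1402 0.124 ]
green ([257.5, 123.5], [257, 122, 2, 4, 4]) [0.5922 0.1447 0.124 ]
green ([264.1, 124.8], [260, 123, 8, 5, 10]) [0.5979 0.1416 0.124 ]
green ([272.7, 124.0], [272, 123, 2, 3, 3]) [0.606  0.1398 0.124 ]
green ([290.8, 134.2], [290, 133, 3, 4, 5]) [0.62   0.1252 0.124 ]
green ([281.3, 137.0], [281, 136, 2, 3, 3]) [0.6104 0.1253 0.124 ]
green ([288.1, 140.7], [287, 138, 4, 6, 9]) [0.6157 0.1198 0.124 ]
green ([282.9, 142.6], [280, 140, 6, 7, 14]) [0.6104 0.1196 0.124 ]
green ([281.0, 145.7], [280, 145, 3, 2, 3]) [0.6078 0.1172 0.124 ]
green ([289.7, 147.9], [287, 145, 6, 6, 12]) [0.6153 0.1125 0.124 ]
green ([277.6, 148.6], [275, 147, 5, 4, 9]) [0.6038 0.1154 0.124 ]
green ([282.7, 148.7], [282, 148, 2, 2, 3]) [0.6085 0.1138 0.124 ]
green ([272.8, 151.8], [271, 150, 4, 4, 8]) [0.5984 0.1138 0.124 ]
green ([276.7, 152.0], [276, 151, 2, 3, 3]) [0.602  0.1124 0.124 ]
```

View pics/e.png

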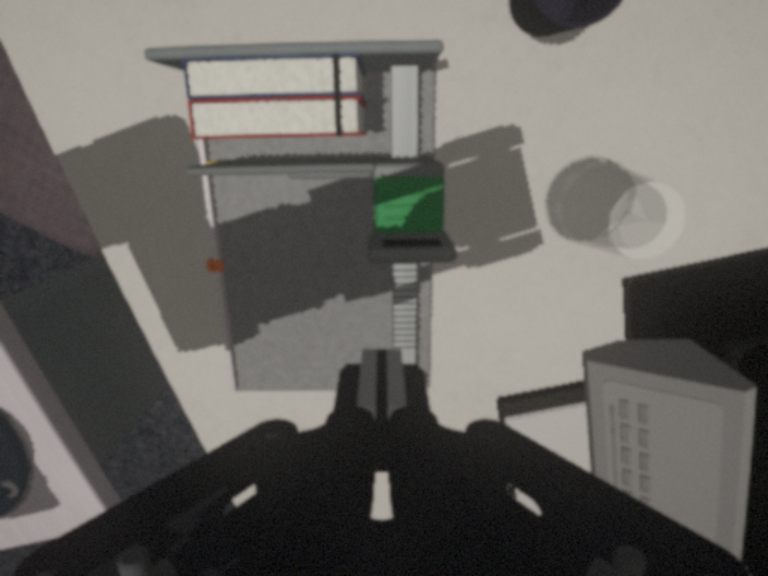

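The wrist picture shows the green pad at (409,204) just +y of the dark lip at (412,247), the orange clip at (215,265), and the rack square to the image. The wrist view puts the pad centre at about (0.602, 0.128), matching the top view. I'll go above the pad, 3 mm toward the lip.

```bash
python3 -m crank '[{"dp":[0.44,0.44,0],"angular":[0,0,0]},{"dp":[0.44,0.44,0],"angular":[0,0,0]},{"dp":[0,0,-0.8],"angular":[0,0,0]},{"dp":[0,0,-0.8],"angular":[0,0,0]},{"dp":[0,0,-0.8],"angular":[0,0,0]},{"dp":[0,0,-0.8],"angular":[0,0,0]},{"dp":[0,0,-0.8],"angular":[0,0,0]},{"dp":[0,0,0],"angular":[0,0,0]},{"dp":[0,0,0],"angular":[0,0,0]}]'
python3 - <<'E'
import pickle;from h import *
w,P=pickle.load(open('w.pkl','rb'))
print('pad',plane(w,(272.7,136.3),.124,P),'clip',plane(w,(143.5,177),.02,P))
from station import sense,vision
w=vision.snapshot('wrist');cv2.imwrite('pics/f.png',cv2.resize(w['image'],(768,576)))
E
```

```text
t: 3.65
tcp_pos: [0.6014, 0.1249, 0.1765]
tool_rot: [0.807, 0.591, -0.0, -0.0]
force: [-0.5, -0.0, -0.3]
finger_gap: 0.004
gripper_force: 0.0
pad [0.60261149 0.12847372 0.124     ] clip [0.41854871 0.11171949 0.02      ]
```

View pics/f.png

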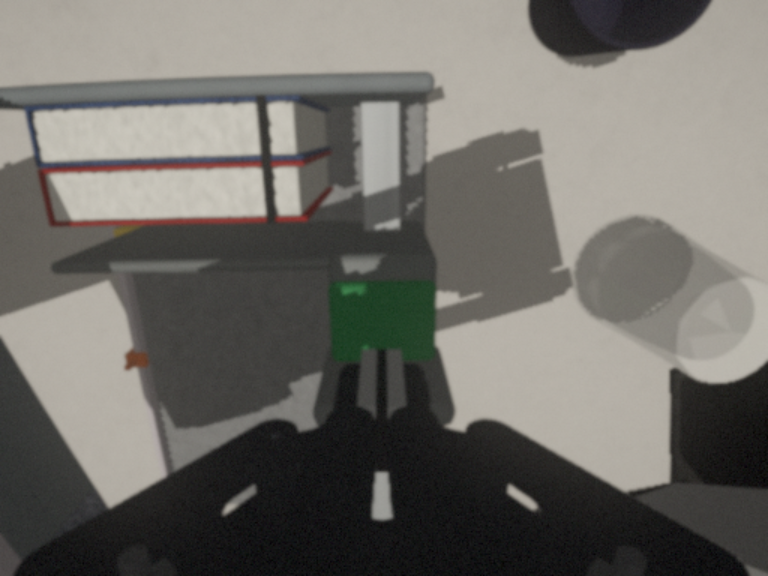

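The fingers (382,360) are centred on the pad in rack x and clear of the lip. I'll press down.

```bash
python3 -m crank '[{"dp":[0,0,-0.3],"angular":[0,0,0]},{"dp":[0,0,-0.3],"angular":[0,0,0]},{"dp":[0,0,-0.3],"angular":[0,0,0]},{"dp":[0,0,-0.2],"angular":[0,0,0]},{"dp":[0,0,-0.15],"angular":[0,0,0]},{"dp":[0,0,0],"angular":[0,0,0]},{"dp":[0,0,0],"angular":[0,0,0]}]'
```

```text
t: 4.4
tcp_pos: [0.6015, 0.126, 0.1389]
tool_rot: [0.806, 0.592, -0.0, -0.0]
force: [0.3, 0.7, -0.3]
finger_gap: 0.003
gripper_force: 0.0
```

```bash
python3 -m crank '[{"dp":[0,0,-0.1],"angular":[0,0,0]},{"dp":[0,0,0],"angular":[0,0,0]}]'; python3 -m crank '[{"dp":[0,0,-0.07],"angular":[0,0,0]},{"dp":[0,0,0],"angular":[0,0,0]}]';python3 -m crank '[{"dp":[0,0,-0.07],"angular":[0,0,0]},{"dp":[0,0,0],"angular":[0,0,0]}]'
```

```text
t: 4.6
tcp_pos: [0.6019, 0.126, 0.1361]
tool_rot: [0.806, 0.592, 0.0, 0.0]
force: [-1.5, -0.3, 3.9]
finger_gap: -0.003
gripper_force: 2.1
t: 4.8
tcp_pos: [0.6019, 0.126, 0.134]
tool_rot: [0.806, 0.592, 0.0, 0.0]
force: [-0.4, 0.8, 4.8]
finger_gap: 0.001
gripper_force: 2.4
t: 5.0
tcp_pos: [0.6019, 0.126, 0.1318]
tool_rot: [0.806, 0.592, 0.0, 0.0]
force: [-1.5, -0.4, 5.9]
finger_gap: 0.003
gripper_force: 2.7
```

The force of 5.9 N means the pad is nearly fully down. I'll push along rack -y (-0.301, -0.954), starting gently.

```bash
python3 -m crank '[{"dp":[-0.04,-0.13,0],"angular":[0,0,0]},{"dp":[-0.04,-0.13,0],"angular":[0,0,0]},{"dp":[-0.04,-0.13,0],"angular":[0,0,0]},{"dp":[0,0,0],"angular":[0,0,0]}]'; python3 -m crank '[{"dp":[-0.06,-0.19,0],"angular":[0,0,0]},{"dp":[-0.06,-0.19,0],"angular":[0,0,0]}]'
```

```text
t: 5.4
tcp_pos: [0.5995, 0.1146, 0.1324]
tool_rot: [0.806, 0.591, 0.002, 0.001]
force: [1.0, 2.7, 5.7]
finger_gap: 0.002
gripper_force: 3.1
t: 5.6
tcp_pos: [0.5963, 0.1039, 0.1324]
tool_rot: [0.806, 0.591, 0.003, 0.001]
force: [1.6, 4.4, 5.0]
finger_gap: 0.002
gripper_force: 4.0
```

Pushing at about 4 N with the pad held down, so the ratchet is clear. Continuing.

```bash
python3 -m crank '[{"dp":[-0.08,-0.25,-0.02],"angular":[0,0,0]},{"dp":[-0.08,-0.25,0],"angular":[0,0,0]},{"dp":[-0.08,-0.25,0],"angular":[0,0,0]},{"dp":[-0.08,-0.25,0],"angular":[0,0,0]},{"dp":[-0.08,-0.25,0],"angular":[0,0,0]},{"dp":[-0.08,-0.25,0],"angular":[0,0,0]},{"dp":[0,0,0],"angular":[0,0,0]},{"dp":[0,0,0],"angular":[0,0,0]}]'
python3 - <<'E'
from station import sense, vision
from h import *
print(sense()['tcp_pos'])
d={n:vision.snapshot(n) for n in('top','scene')}
for col,z in(('yellow',.022),('orange',.016)):
    for n,roi in(('top',(145,155,260,245)),('scene',(155,170,280,270))):
        for b in blobs(d[n]['image'],col,roi)[0]: print(col,n,b,plane(d[n],b[0],z).round(4))
cv2.imwrite('pics/g.png',np.hstack([cv2.resize(d['top']['image'][170:250,150:250],(400,320)),cv2.resize(d['scene']['image'][200:280,165:265],(400,320))]))
E
```

```text
t: 6.4
tcp_pos: [0.5822, 0.057, 0.132]
tool_rot: [0.806, 0.591, 0.002, 0.002]
force: [2.1, -1.0, 5.1]
finger_gap: -0.003
gripper_force: 2.7
[0.58222719 0.05703877 0.13198155]
yellow scene ([216.0, 248.7], [215, 246, 3, 6, 10]) [0.442  0.1347 0.022 ]
```

View pics/g.png

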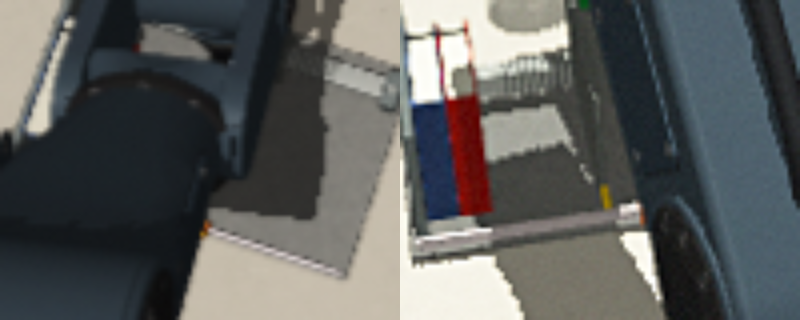

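The top crop shows the arm covering the pointer. The scene crop shows the yellow pointer at (605,195), approaching the orange clip at (640,213). I'll compute what remains from the scene-camera displacement.

```bash
python3 - <<'E'
import pickle;from h import *
d=pickle.load(open('d.pkl','rb'));c=d['scene'];u=-np.array([.301,.954,0])
for z in(.018,.025,.03):
    a,b=plane(c,(194.7,251.4),z),plane(c,(216,248.7),z);print(z,b-a,(b-a)@u)
clip=np.array([.4187,.1122,0]);y=plane(c,(194.7,251.4),.0248);print('total',(clip-y)@u,'tcp along',(np.array([.58223,.05704])-[.6019,.126])@u[:2])
E
```

```text
0.018 [-0.020184   -0.06060147  0.        ] 0.06388918788455576
0.025 [-0.02000484 -0.06006353  0.        ] 0.06332206639190939
0.03 [-0.01987686 -0.05967929  0.        ] 0.0629169796114476
total 0.09208964636644339 tcp along 0.07170850999999998
```

```bash
python3 -m crank '[{"dp":[-0.07,-0.22,0],"angular":[0,0,0]},{"dp":[-0.07,-0.22,0],"angular":[0,0,0]},{"dp":[-0.07,-0.22,0],"angular":[0,0,0]},{"dp":[-0.07,-0.22,0],"angular":[0,0,0]},{"dp":[0,0,0],"angular":[0,0,0]},{"dp":[0,0,0],"angular":[0,0,0]}]'
python3 - <<'E'
from station import sense, vision
from h import *
from scipy.spatial.transform import Rotation as Ro
s=sense();w=vision.snapshot('wrist');c=vision.snapshot('scene')
T=np.eye(4);T[:3,:3]=Ro.from_quat(s['tool_rot']).as_matrix();T[:3,3]=s['tcp_pos'];P=T@w['mount']
print(s['tcp_pos'])
for b in blobs(c['image'],'yellow',(155,170,280,270))[0]: print('sc',b,plane(c,b[0],.0248))
cv2.imwrite('pics/h.png',np.hstack([cv2.resize(c['image'][200:280,165:265],(400,320)),cv2.resize(w['image'],(400,300)).copy() if 0 else cv2.resize(w['image'],(400,320))]))
E
```

```text
t: 7.1
tcp_pos: [0.5742, 0.0304, 0.132]
tool_rot: [0.806, 0.591, 0.002, 0.002]
force: [3.0, 0.1, 4.3]
finger_gap: -0.001
gripper_force: 2.7
[0.57421747 0.03036134 0.13197984]
```

View pics/h.png

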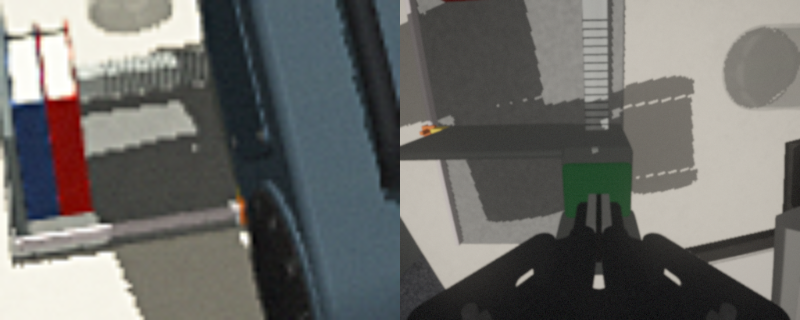

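The wrist view shows yellow (434,130) right beside orange (428,129), so they are aligned. Next I ease off the lip, lift straight up and check.

```bash
python3 -m crank '[{"dp":[0.02,0.06,0],"angular":[0,0,0]},{"dp":[0,0,0.2],"angular":[0,0,0]},{"dp":[0,0,0.4],"angular":[0,0,0]},{"dp":[0,0,0.8],"angular":[0,0,0]},{"dp":[0,0,1],"angular":[0,0,0]},{"dp":[0,0,1],"angular":[0,0,0]},{"dp":[0,0,1],"angular":[0,0,0]},{"dp":[0,0,1],"angular":[0,0,0]},{"dp":[0.3,-1,0],"angular":[0,0,0]},{"dp":[0,-1,0],"angular":[0,0,0]},{"dp":[0,-1,0],"angular":[0,0,0]},{"dp":[0,-1,0],"angular":[0,0,0]},{"dp":[0,-1,0],"angular":[0,0,0]},{"dp":[0,-1,0],"angular":[0,0,0]},{"dp":[0,-1,0],"angular":[0,0,0]},{"dp":[0,0,0],"angular":[0,0,0]},{"dp":[0,0,0],"angular":[0,0,0]}]'
python3 - <<'E'
from station import sense, vision
from h import *
d={n:vision.snapshot(n) for n in('top','scene')}
u=-np.array([.301,.954,0])
for col,z in(('yellow',.0248),('orange',.016)):
    for n,roi in(('top',(145,155,260,245)),('scene',(155,170,280,270))):
        for b in blobs(d[n]['image'],col,roi)[0]: p=plane(d[n],b[0],z);print(col,n,b,p.round(4),'along',(p@u).round(4))
cv2.imwrite('pics/i.png',np.hstack([cv2.resize(d['top']['image'][150:250,145:245],(400,400)),cv2.resize(d['scene']['image'][180:280,165:265],(400,400))]))
E
```

```text
t: 8.9
tcp_pos: [0.5802, -0.1765, 0.2925]
tool_rot: [0.807, 0.591, -0.0, -0.002]
force: [0.2, 0.7, 0.9]
finger_gap: -0.001
gripper_force: 0.0
yellow scene ([224.7, 246.2], [224, 245, 2, 4, 6]) [0.4365 0.1083 0.0248] along -0.2347
orange scene ([225.0, 252.0], [225, 249, 1, 7, 7]) [0.4209 0.1155 0.016 ] along -0.2368
```

View pics/i.png

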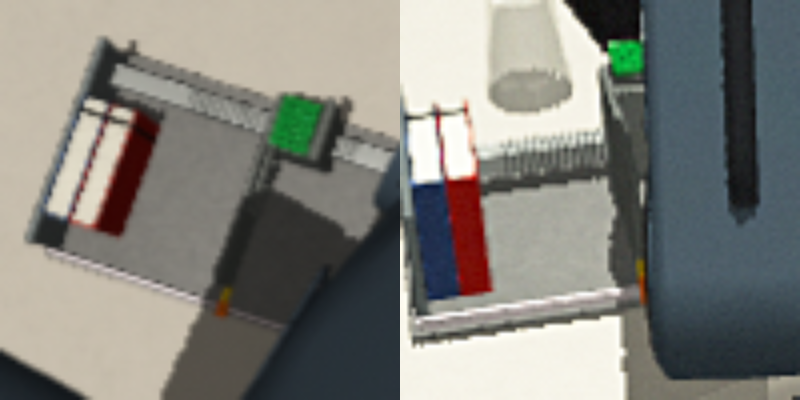

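The top crop shows yellow at (224,296) directly behind orange at (222,308) along rack x, about 2 mm off. The notebooks stand upright and the arm is clear. Handing in.

```bash
python3 -c "
from station import order
print(order.sign_off())"
```

```text
the job is handed in; nothing more can be done
None
```

I pressed the release pad, pushed the jaw back about 91 mm to the orange marker (within about 2 mm in the last picture), let go, moved the arm clear and handed the job in; sign-off returned no verdict.

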